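Finish packing a mail order into a partitioned tray

TASK

Finish packing this order into the cardboard tray with six cells, where the tall tin and the black jar already stand in the two corner cells of one long side. Stand the glass bottle in the cell between those two, the short tin in the empty corner cell next to the tall tin with the small flat tin centred on top of it, lid up, and the brown boxed item upright in the empty corner cell next to the jar, squared up with the cell walls. Set everything down on its base without dropping it, and leave the tall tin, the jar, the bar-code reader and the label roll where they are.

Things in the scene. Friction and masses are not known exactly. Their poses are not given: they have to be found in the camera images.
- tray: Shallow open cardboard tray, fixed, 192 (x) x 286 mm (y), turned any way. A partition makes 2 x 3 open cells 90 mm square inside, centred at x = -47, 47 and y = -94, 0, 94 mm. Outer walls 4 mm thick, top 38 mm above the bench; partition 4 mm thick, top 30 mm above it; floor 4 mm thick. Origin: centre of the underside, on the bench; x along the short side, y along the long side, z up.
- tall_tin: Tall food tin with a paper label, 66 mm across, 100 mm high, about 0.35 kg, already packed: it stands in one of the two corner cells on the tray's +x side. Origin: centre of its underside, z up along its axis.
- jar: Squat black screw-lid plastic jar with a white label, 68 mm across, 74 mm high, about 0.18 kg, already packed: it stands in the other corner cell on the tray's +x side. Origin: centre of its underside, z up along its axis.
- bottle: Amber glass bottle with a white label and a white screw cap, loose and standing on the bench beside the tray. Body 58 mm across up to 96 mm, shoulder, then the cap, 41 mm across, from 114 mm to its top at 136 mm; about 0.22 kg. Origin: centre of its underside, z up along its axis.
- short_tin: Short food tin with a paper label, 66 mm across, 68 mm high, about 0.24 kg, loose and standing on the bench beside the tray. Its lid is flat. Origin: centre of its underside, z up along its axis.
- flat_tin: Small bare-metal flat tin with a slip lid, 54 mm across, 32 mm high, about 0.08 kg, loose and lying flat on the bench beside the tray, lid up. Origin: centre of its underside, z up along its axis.
- boxed_item: Plain brown card retail box standing on end, 46 mm (its x) by 66 mm (its y), 96 mm high, about 0.12 kg, loose on the bench beside the tray, turned any way. Origin: centre of its underside, z up.
- scanner: Bystander: grey and black bar-code reader lying on its side, about 110 x 150 mm, 66 mm high, beyond the tray, to the left as the robot sees it. Origin: on its underside, below its head.
- label_roll: Bystander: roll of blank labels standing on end, 84 mm across, 60 mm high, beyond the tray, to the right as the robot sees it. Origin: centre of its underside.

How it is judged:
By the outcome, as a careful person would: the job done as asked, in the order asked, and still so for the second after the job is handed in, with the robot touching nothing.
It also fails if it takes over 120 s, if anything falls off the work surface, if the arm or the gripper's body presses on something with over 40 N, if the wrist force passes 120 N, or if a joint passes its speed limit or range.

ROBOT

A 6-joint arm with a two-finger parallel gripper is mounted at the origin on the work surface. World frame = base frame: x ahead of the robot, y to its left, z up, the work surface at z = 0. Lengths are in m, angles in rad, forces in N, time in s.
With the tool pointing down it reaches from about 0.375 to 0.9 m from the base axis. Payload 3.1 kg.
Tool frame: the origin (TCP) lies at the very end of the fingers, on their centre line; the grasp point (between the pads) lies 19 mm behind it; z points along the fingers, y is the line along which they close (so a half turn about z gives the same grasp; the last joint's range is limited). The gripper opens to 87 mm and grips with 3 to 60 N. Pads are 19 mm wide; open, the fingers measure 117 mm over their backs; the gripper's body (75 mm by 190 mm) begins 51 mm behind the grasp point.
Start: joints at [-1.401, 0.527, 1.433, -0, 1.181, -0.178], TCP at [0.214, -0.587, 0.223] pointing down, gripper open.
Joint ranges: [-3.08, 3.08], [-0.75, 2.2], [0.22, 2.44], [-1.43, 4.57], [0, 2.65], [-2.85, 2.85]. Speed limits (rad/s): [2.79, 2.79, 3.14, 3.14, 3.14, 3.14].

INTERFACE

Orientations are given as a unit quaternion [x, y, z, w].
In Python, from rig import status, viewer, robot gives the robot as it stands.
- The arm moves only by the tool arm_command, never from a script. Its arguments are lists of equal length, an entry for each row: "delta_rot": the turn, a rotation vector about the tool's x, y, z in degrees, a list of three; "delta_pos": the shift along the tool's x, y, z in m, a list of three; "gripper": the closure, from -1 (fully open) to 1 (shut). In form: {"delta_rot": [[rx, ry, rz], ...], "delta_pos": [[dx, dy, dz], ...], "gripper": [gripper, ...]}. A call has 1 to 12 rows; each row is the pose to reach, as a shift and turn from the pose commanded when the call began, along the tool's axes at that moment; what a row does not reach only later rows make up. A row lasts 1/12 s, in which the tool goes at most 41.7 mm and 7.16 degrees, less where a joint would pass 70% of its speed; a pose out of reach is approached as far as the arm can. A call with a gripper value outside its range is refused whole. The fingers move at their own pace and stop on an object; "grip_force" is the grip in N (left out, the last holds). Time passes only in rows, so rows that repeat a pose let the fingers close. It gives the time, the measured TCP pose, the force, the opening and the grip force at its end, in the units of the state.
- status.get_obs(): the state, without advancing time (a new reading comes with each control period).
- viewer.camera(name): name is "scene" or "top"; returns a dict with "pixels" (384x512x3 uint8, blue, green, red), "fx", "fy", "cx", "cy" (pixels), "k1" (the pictures are not rectified: a ray, as slopes to the right and down, at radius r is drawn at 1 + k1 r^2 times it, then the intrinsics apply), "pose" (4x4, takes a point from camera to world coordinates). Camera axes: x right, y down, z forward; pixel columns grow to the right and rows downward; lengths in m; the calibration is good to about 2 mm. A picture is of the moment at which its call begins. There is no depth.
- robot.hand_in(): hands the job in; it is judged then, once.
The state is a dict: "time": time; "q": joint angles; "joint_velocities": joint speeds; "joint_torque": joint torques, N m; "position": TCP position; "tool_rot": TCP orientation; "ft_force": force on the tool from outside, world axes, zero at the start; "moment": the same for the moment, N m; "grip_width": finger opening in m; "grip_force": force on a finger pad.
Only numpy, scipy, OpenCV 4.12 (cv2) and the standard library are available. Lean on these libraries where they do the work, as an engineer would, in place of code of your own. Each camera call takes 0.05 s, during which the arm holds its last target. There are 200 camera calls.

## Working session

There is one attempt and no reset: what is moved stays moved. The work goes in short steps, Python scripts to look and compute and a tool call to move; the robot and the scene stay as the last step left them, time stands still between calls to the robot, and variables do not carry over. Pictures are saved under pics/ and viewed, at most 14 in all, crops included, and the job is handed in when it is done.

Besides the shell and the picture viewer there is one more tool, called after "Call:" in YAML: its name, and indented under it one key for each argument. arm_command: Moves the arm, as the interface text tells. Its arguments: {"type":"object","properties":{"delta_rot":{"type":"array","items":{"type":"array","items":{"type":"number"}}},"delta_pos":{"type":"array","items":{"type":"array","items":{"type":"number"}}},"gripper":{"type":"array","items":{"type":"number"}},"grip_force":{"type":"number"}},"required":["delta_rot","delta_pos","gripper"]}

```bash
ls; mkdir -p pics
python3 - <<'E'
from rig import status,viewer,robot
import cv2,numpy as np
np.set_printoptions(precision=4,suppress=True)
for n in("scene","top"):
    c=viewer.camera(n);cv2.imwrite(f"pics/{n}0.png",c["pixels"]);print(n,c["fx"],c["fy"],c["cx"],c["cy"],c["k1"],c["pose"])
o=status.get_obs();print(o)
E
```

```text
pics
scene 347.94428236463955 347.94428236463955 252.74262602826772 195.33701916451832 -0.004145111707735435 [[ 0.2506  0.5416 -0.8024  1.2948]
 [ 0.9681 -0.1476  0.2027 -0.1825]
 [-0.0086 -0.8276 -0.5613  0.5226]
 [ 0.      0.      0.      1.    ]]
top 474.8756452322314 474.8756452322314 254.53583047461157 193.79696970928595 1.0228490368921199e-05 [[ 0.009  -0.9959  0.0903  0.4653]
 [-0.9996 -0.0113 -0.0252  0.0166]
 [ 0.0261 -0.0901 -0.9956  1.2734]
 [ 0.      0.      0.      1.    ]]
{'time': 0.1, 'q': array([-1.4005,  0.5284,  1.4338, -0.    ,  1.1814, -0.1785]), 'joint_velocities': array([-0.0012, -0.0018, -0.0023,  0.0001, -0.0002, -0.0006]), 'joint_torque': array([ -0.    , -44.0985, -17.715 ,   0.0634,   0.0534,  -0.    ]), 'position': array([ 0.2135, -0.5867,  0.2217]), 'tool_rot': array([ 0.9848,  0.1735,  0.    , -0.001 ]), 'ft_force': array([-0.2557,  0.2424, -0.0709]), 'moment': array([-0.0134, -0.0091, -0.0223]), 'grip_force': 0.0, 'grip_width': 0.08711039685365295}
```

View pics/scene0.png

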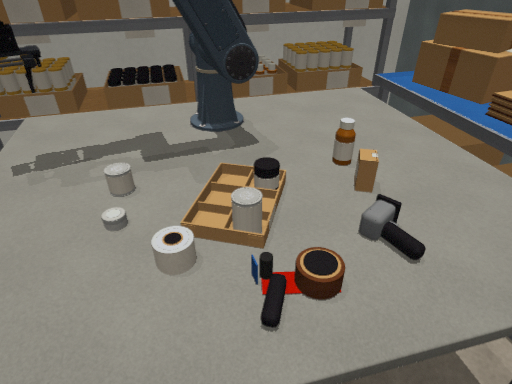

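View pics/top0.png

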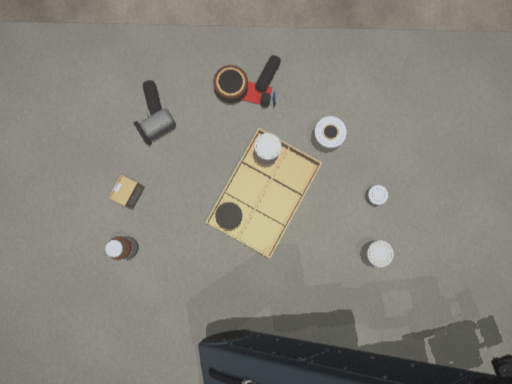

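The top view shows the bottle cap at (116,248), the box at (126,192), the short tin at (380,253) and the flat tin at (377,195). The tray corners are near (262,130), (321,163), (269,256) and (207,221), with the tall tin at (267,147) and the jar at (229,216). Next I'll measure these by masks.

```bash
cat > h.py <<'E'
from rig import status,viewer,robot
import cv2,numpy as np
from scipy.spatial.transform import Rotation as R
np.set_printoptions(precision=4,suppress=True)
def K(c): return np.array([[c["fx"],0,c["cx"]],[0,c["fy"],c["cy"]],[0,0,1.]]),np.array([c["k1"],0,0,0.])
def cast(c,px,z):
    px=np.asarray(px,float).reshape(-1,1,2); k,d=K(c)
    n=cv2.undistortPoints(px,k,d)[:,0]
    r=np.c_[n,np.ones(len(n))]@c["pose"][:3,:3].T; o=c["pose"][:3,3]
    return (o+r*((z-o[2])/r[:,2])[:,None])[:,:2]
def proj(c,P):
    P=np.atleast_2d(P).astype(float); T=np.linalg.inv(c["pose"]); k,d=K(c)
    return cv2.projectPoints(P,cv2.Rodrigues(T[:3,:3])[0],T[:3,3],k,d)[0][:,0]
def blob(m,x,y,r):
    "largest contour of mask within window"
    w=np.zeros_like(m);w[y-r:y+r,x-r:x+r]=m[y-r:y+r,x-r:x+r]
    return max(cv2.findContours(w,cv2.RETR_EXTERNAL,cv2.CHAIN_APPROX_NONE)[0],key=cv2.contourArea)
def rel(P):
    "world point -> tool axes shift"
    o=status.get_obs();return R.from_quat(o["tool_rot"]).inv().apply(np.array(P)-o["position"])
E
python3 - <<'E'
from h import *
c=viewer.camera("top");im=c["pixels"];hsv=cv2.cvtColor(im,cv2.COLOR_BGR2HSV)
card=cv2.inRange(hsv,(12,60,60),(35,255,255))
b=blob(card,264,193,75);r=cv2.minAreaRect(b)
w=cast(c,cv2.boxPoints(r),.038);print("tray",r,w,np.linalg.norm(np.diff(w,axis=0),axis=1),w.mean(0))
bx=blob(card,127,192,25);r=cv2.minAreaRect(bx);w=cast(c,cv2.boxPoints(r),.096)
print("box",r,w,np.linalg.norm(np.diff(w,axis=0),axis=1),w.mean(0))
white=cv2.inRange(hsv,(0,0,150),(180,60,255))
for n,x,y,z in(("short",380,253,.068),("flat",377,195,.032),("bottle",116,248,.136),("tall",267,147,.1)):
    k=blob(white,x,y,20);(u,v),rr=cv2.minEnclosingCircle(k);w=cast(c,k[:,0],z);q=cv2.minEnclosingCircle(w.astype(np.float32));print(n,u,v,rr,q,cv2.boundingRect(k))
dark=cv2.inRange(hsv,(0,0,0),(180,255,60));k=blob(dark,229,216,20);w=cast(c,k[:,0],.074);print("jar",cv2.minEnclosingCircle(w.astype(np.float32)))
a=cv2.resize(im[110:270,100:400],None,fx=2.66,fy=2.66,interpolation=cv2.INTER_CUBIC);cv2.imwrite("pics/crop.png",a)
E
```

```text
tray ((263.75, 192.75001525878906), (73.91484832763672, 109.36679077148438), 29.05460548400879) [[ 0.501   0.1134]
 [ 0.755  -0.0222]
 [ 0.6613 -0.1936]
 [ 0.41   -0.0548]] [0.288  0.1953 0.2871] [ 0.5818 -0.0393]
box ((125.26888275146484, 191.31602478027344), (25.059173583984375, 26.516101837158203), 29.05460548400879) [[0.5605 0.3489]
 [0.6186 0.3193]
 [0.5889 0.2644]
 [0.531  0.2942]] [0.0652 0.0625 0.0651] [0.5748 0.3067]
short 379.7056884765625 253.50709533691406 14.510162353515625 ((0.4261607229709625, -0.33342111110687256), 0.03671152889728546) (367, 239, 28, 30)
flat 378.3035583496094 194.50892639160156 10.589577674865723 ((0.5800184011459351, -0.3425116539001465), 0.027959292754530907) (368, 184, 21, 21)
bottle 112.77999877929688 248.22000122070312 8.909467697143555 ((0.4355708658695221, 0.3216313421726227), 0.020722370594739914) (104, 240, 18, 17)
tall 271.5160217285156 141.05117797851562 19.496736526489258 ((0.7050338983535767, -0.05483042821288109), 0.049603041261434555) (254, 127, 33, 33)Traceback (most recent call last):
  File "<stdin>", line 11, in <module>
  File "h.py", line 17, in blob
    return max(cv2.findContours(w,cv2.RETR_EXTERNAL,cv2.CHAIN_APPROX_NONE)[0],key=cv2.contourArea)
ValueError: max() iterable argument is empty
```

Run:
```python
from h import *
im=cv2.imread("pics/top0.png")
a=cv2.resize(im[160:270,95:160],None,fx=5,fy=5,interpolation=cv2.INTER_CUBIC)
b=cv2.resize(im[120:270,200:400],None,fx=2.3,fy=2.3,interpolation=cv2.INTER_CUBIC)
o=np.zeros((550,790,3),np.uint8);o[:550,:325]=a;o[:345,325:785]=b;cv2.imwrite("pics/crop.png",o)
```

```text
(no output)
```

View pics/crop.png

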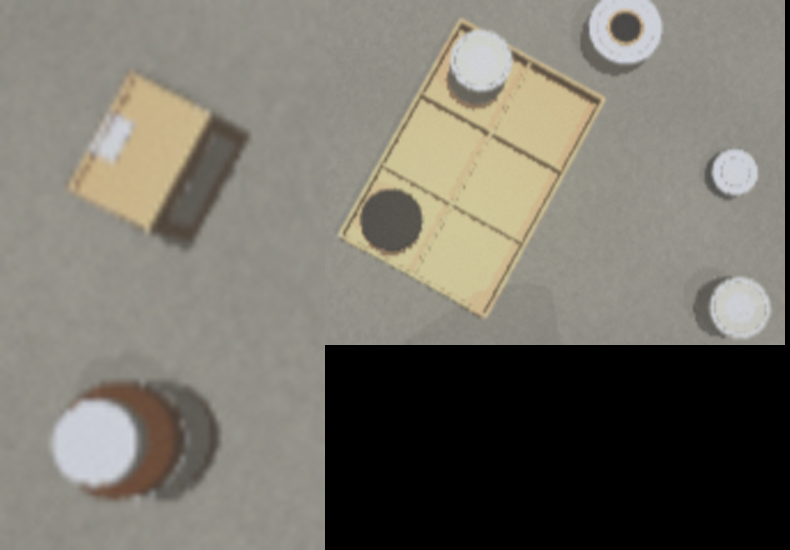

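The crop shows the box top face with corners at full-image pixels of about (122,175), (137,183), (125,206) and (109,197), aligned roughly with the tray. The white tops are clean discs, so I'll refine them.

Run:
```python
from h import *
c=viewer.camera("top");im=c["pixels"];hsv=cv2.cvtColor(im,cv2.COLOR_BGR2HSV)
br=cv2.inRange(hsv,(0,0,120),(180,255,255)); card=cv2.inRange(hsv,(12,60,110),(35,255,255))
k=blob(card,124,190,22);r=cv2.minAreaRect(k);w=cast(c,cv2.boxPoints(r),.096);d=np.diff(w,axis=0)
print("box",np.linalg.norm(d,axis=1),np.degrees(np.arctan2(d[:,1],d[:,0])),w.mean(0))
d=cast(c,[(137,183),(121.6,174.6),(109,197.4),(125.4,206.4)],.096);print("boxhand",d.mean(0))
wh=cv2.inRange(hsv,(0,0,150),(180,50,255))
for n,x,y,z,p in(("short",380,253,.068,20),("flat",377,195,.032,20),("bottle",113,248,.136,16)):
    k=blob(cv2.morphologyEx(wh,cv2.MORPH_OPEN,np.ones((7,7))),x,y,p);(u,v),s,_=cv2.fitEllipse(k);print(n,(u,v),s,cast(c,[(u,v)],z))
dk=cv2.inRange(hsv,(0,0,0),(180,255,90));k=cv2.fitEllipse(blob(dk,229,216,20));print("jar",k,cast(c,[k[0]],.074))
T=np.array([.5818,-.0393]);a=np.radians(61.6);M=np.array([[np.cos(a),-np.sin(a)],[np.sin(a),np.cos(a)]])
for n,p in(("bottle",(.047,0)),("tin",(-.047,-.094)),("box",(-.047,.094)),("jar",(.047,.094)),("tall",(.047,-.094))): print(n,T+M@p)
print(rel([.5,-.2,.25]))
# part 2: where tray corners land per view (scene check)
s=viewer.camera("scene")
for q in((.096,.143),(.096,-.143),(-.096,-.143),(-.096,.143)): print(proj(s,[*(T+M@q),.038]),end=" ")
```

```text
box [0.0657 0.047  0.0656] [ -26.7665 -118.1689  153.0233] [0.5786 0.3133]
boxhand [0.5771 0.3118]
short (380.5462951660156, 253.5291290283203) (25.691415786743164, 27.556446075439453) [[ 0.4261 -0.3352]]
flat (378.0862731933594, 194.43313598632812) (18.798927307128906, 20.128437042236328) [[ 0.5799 -0.3415]]
bottle (113.01618194580078, 248.1393280029297) (16.47065544128418, 16.886245727539062) [[0.4358 0.3212]]
jar ((228.41278076171875, 215.58412170410156), (23.761173248291016, 24.47461700439453), 169.6185760498047) [[0.5182 0.0517]]
bottle [0.6042 0.002 ]
tin [ 0.6421 -0.1254]
box [ 0.4768 -0.0359]
jar [0.5215 0.0468]
tall [ 0.6868 -0.0427]
[ 0.4014 -0.2657 -0.0276]
[[285.6922 169.4269]] [[263.6    234.9927]] [[179.7084 222.0234]] [[220.0443 161.9563]]
```

Call:
arm_command:
  delta_rot:
    - [0,0,-40]
    - [0,0,-40]
    - [0,0,-40]
    - [0,0,-80]
    - [0,0,-80]
    - [0,0,-80]
    - [0,0,-80]
    - [0,0,-80]
    - [0,0,-80]
    - [0,0,-80]
    - [0,0,-80]
    - [0,0,-80]
  delta_pos:
    - [0.4,-0.266,-0.028]
    - [0.4,-0.266,-0.028]
    - [0.4,-0.266,-0.028]
    - [0.4,-0.266,-0.028]
    - [0.4,-0.266,-0.028]
    - [0.4,-0.266,-0.028]
    - [0.4,-0.266,-0.028]
    - [0.4,-0.266,-0.028]
    - [0.4,-0.266,-0.028]
    - [0.4,-0.266,-0.028]
    - [0.4,-0.266,-0.028]
    - [0.4,-0.266,-0.028]
  gripper: [-1,-1,-1,-1,-1,-1,-1,-1,-1,-1,-1,-1]
  grip_force: 15

```text
time: 1.25
position: [0.5005, -0.197, 0.251]
tool_rot: [0.64, 0.768, 0.001, 0.0]
ft_force: [0.3, -0.9, 0.1]
grip_width: 0.0868
grip_force: 0.0
```

```bash
cat >> h.py <<'E'
def go(P,chi):
    "print shift and turn in tool axes to stand at P closing along chi deg"
    o=status.get_obs();r=R.from_quat(o["tool_rot"]);a=np.radians(chi+90)
    X=np.array([np.cos(a),np.sin(a),0]);Z=np.array([0,0,-1.]);g=R.from_matrix(np.c_[X,np.cross(Z,X),Z])
    print("t",o["time"],"pos",rel(P),"rot",(r.inv()*g).as_rotvec(degrees=True),"f",o["ft_force"],"w",o["grip_width"],o["grip_force"])
E
python3 - <<'E'
from h import *
im=cv2.imread("pics/scene0.png");hsv=cv2.cvtColor(im,cv2.COLOR_BGR2HSV)
c=viewer.camera("scene")
k=blob(cv2.inRange(hsv,(8,80,60),(30,255,255)),237,200,60)[:,0]
print([k[i] for i in(k[:,0].argmin(),k[:,1].argmin(),k[:,0].argmax(),k[:,1].argmax())])
print("proj short top",proj(c,[.4261,-.3352,.068]),"flat",proj(c,[.58,-.3415,.032]),"cap",proj(c,[.4358,.3212,.136]))
print("box top corners",proj(c,[.5786,.3133,.096]))
go([.4358,.3212,.22],61.6)
E
```

```text
[array([180, 222], dtype=int32), array([220, 163], dtype=int32), array([285, 178], dtype=int32), array([258, 247], dtype=int32)]
proj short top [[116.2877 168.2698]] flat [[112.7733 213.3732]] cap [[347.8458 119.6038]]
box top corners [[368.4197 154.2808]]
t 1.3 pos [0.5196 0.0277 0.0323] rot [  0.2472  -0.0108 -51.2241] f [1.2402 0.7645 0.1895] w 0.08720764914808245 0.0
```

Call:
arm_command:
  delta_rot:
    - [0,0,-51]
    - [0,0,-51]
    - [0,0,-51]
    - [0,0,-51]
    - [0,0,-51]
    - [0,0,-51]
    - [0,0,-51]
    - [0,0,-51]
    - [0,0,-51]
    - [0,0,-51]
    - [0,0,-51]
    - [0,0,-51]
  delta_pos:
    - [0.52,0.028,0.032]
    - [0.52,0.028,0.032]
    - [0.52,0.028,0.032]
    - [0.52,0.028,0.032]
    - [0.52,0.028,0.032]
    - [0.52,0.028,0.032]
    - [0.52,0.028,0.032]
    - [0.52,0.028,0.032]
    - [0.52,0.028,0.032]
    - [0.52,0.028,0.032]
    - [0.52,0.028,0.032]
    - [0.52,0.028,0.032]
  gripper: [-1,-1,-1,-1,-1,-1,-1,-1,-1,-1,-1,-1]

```text
time: 2.3
position: [0.4381, 0.2966, 0.2198]
tool_rot: [0.251, 0.968, -0.0, 0.0]
ft_force: [1.3, -0.1, 0.3]
grip_width: 0.087
grip_force: 0.0
```

Call:
arm_command:
  delta_rot:
    - [0,0,0]
    - [0,0,0]
    - [0,0,0]
  delta_pos:
    - [0,0,0]
    - [0,0,0]
    - [0,0,0]
  gripper: [-1,-1,-1]

```text
time: 2.55
position: [0.4384, 0.2944, 0.2197]
tool_rot: [0.25, 0.968, -0.001, -0.0]
ft_force: [-1.0, 0.7, 0.6]
grip_width: 0.087
grip_force: 0.0
```

Run:
```python
from h import *
c=viewer.camera("scene");im=c["pixels"];hsv=cv2.cvtColor(im,cv2.COLOR_BGR2HSV)
a=np.vstack([cv2.resize(im[140:250,90:200],None,fx=2.7,fy=2.7,interpolation=2),cv2.resize(im[90:200,310:420],None,fx=2.7,fy=2.7,interpolation=2)]);cv2.imwrite("pics/s1.png",a)
go([.4358,.3212,.071],61.6)
```

```text
t 2.6 pos [0.0159 0.0227 0.1488] rot [-0.0483 -0.0007 -0.6667] f [-0.7247  0.042   0.0479] w 0.08679728764943233 0.0
```

View pics/s1.png

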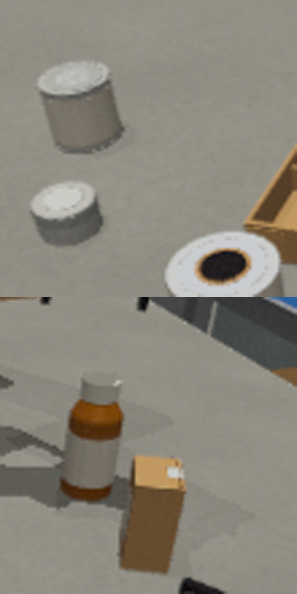

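The scene crop agrees with the measured tops: short tin (118,169), flat tin (114,214), box top (369,155), all within 2 px. Next I'll align over the bottle and descend.

Call:
arm_command:
  delta_rot:
    - [0,0,0]
    - [0,0,0]
    - [0,0,0]
    - [0,0,0]
    - [0,0,0]
    - [0,0,0]
    - [0,0,0]
    - [0,0,0]
    - [0,0,0]
    - [0,0,0]
  delta_pos:
    - [0.016,0.023,0]
    - [0.016,0.023,0]
    - [0.016,0.023,0.03]
    - [0.016,0.023,0.06]
    - [0.016,0.023,0.09]
    - [0.016,0.023,0.12]
    - [0.016,0.023,0.14]
    - [0.016,0.023,0.148]
    - [0.016,0.023,0.148]
    - [0.016,0.023,0.148]
  gripper: [-1,-1,-1,-1,-1,-1,-1,-1,-1,-1]

```text
time: 3.43
position: [0.4367, 0.3218, 0.0723]
tool_rot: [0.251, 0.968, 0.0, 0.0]
ft_force: [0.7, -0.2, 0.3]
grip_width: 0.0867
grip_force: 0.0
```

Call:
arm_command:
  delta_rot:
    - [0,0,0]
    - [0,0,0]
    - [0,0,0]
    - [0,0,0]
    - [0,0,0]
    - [0,0,0]
    - [0,0,0]
    - [0,0,0]
    - [0,0,0]
    - [0,0,0]
  delta_pos:
    - [0,0,0]
    - [0,0,0]
    - [0,0,0]
    - [0,0,0]
    - [0,0,0]
    - [0,0,0]
    - [0,0,0]
    - [0,0,0]
    - [0,0,0]
    - [0,0,0]
  gripper: [0.1,0.2,0.3,0.4,0.4,0.5,0.5,0.5,0.5,0.5]
  grip_force: 15

```text
time: 4.27
position: [0.4354, 0.3223, 0.0723]
tool_rot: [0.25, 0.968, -0.001, -0.0]
ft_force: [-0.8, -3.4, 5.1]
grip_width: 0.0579
grip_force: 15.0
```

Run:
```python
from h import *
c=viewer.camera("scene");im=c["pixels"]
cv2.imwrite("pics/s2.png",cv2.resize(im[60:210,270:420],None,fx=3,fy=3,interpolation=2))
go([.4358,.3212,.071],61.6)
go([.6042,.002,.21],61.6)
```

```text
t 4.3167 pos [-0.0008 -0.0007  0.0013] rot [-0.0619 -0.0101 -0.5907] f [-1.6287 -3.698   5.8409] w 0.057994165321136514 15.018403820682025
t 4.3167 pos [-0.3028 -0.1985 -0.1375] rot [-0.0619 -0.0101 -0.5907] f [-1.6287 -3.698   5.8409] w 0.057994165321136514 15.018403820682025
```

View pics/s2.png

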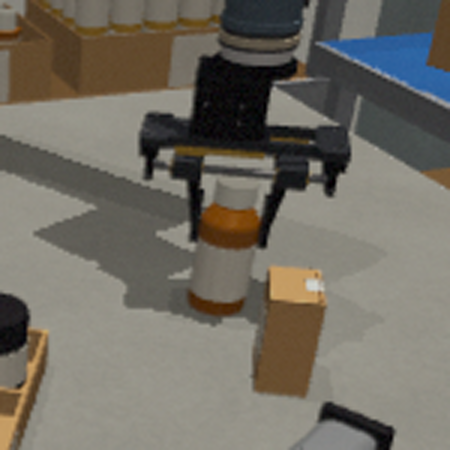

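The bottle is gripped at 58 mm width, with the cap clear of the palm. Next I'll lift it and carry it to the middle cell.

Call:
arm_command:
  delta_rot:
    - [0,0,0]
    - [0,0,0]
    - [0,0,0]
    - [0,0,0]
    - [0,0,0]
    - [0,0,0]
    - [0,0,0]
    - [0,0,0]
    - [0,0,0]
    - [0,0,0]
    - [0,0,0]
    - [0,0,0]
  delta_pos:
    - [0,0,-0.01]
    - [0,0,-0.03]
    - [0,0,-0.05]
    - [0,0,-0.08]
    - [0,0,-0.11]
    - [0,0,-0.137]
    - [-0.02,-0.013,-0.137]
    - [-0.05,-0.033,-0.137]
    - [-0.08,-0.052,-0.137]
    - [-0.11,-0.072,-0.137]
    - [-0.14,-0.092,-0.137]
    - [-0.16,-0.105,-0.137]
  gripper: [0.5,0.5,0.5,0.5,0.5,0.5,0.5,0.5,0.5,0.5,0.5,0.5]

```text
time: 5.32
position: [0.5263, 0.1507, 0.209]
tool_rot: [0.251, 0.968, -0.0, 0.001]
ft_force: [0.5, 0.5, -3.5]
grip_width: 0.0585
grip_force: 14.9
```

Call:
arm_command:
  delta_rot:
    - [0,0,-0.6]
    - [0,0,-0.6]
    - [0,0,-0.6]
    - [0,0,-0.6]
    - [0,0,-0.6]
    - [0,0,-0.6]
    - [0,0,-0.6]
    - [0,0,-0.6]
  delta_pos:
    - [-0.03,-0.02,0]
    - [-0.06,-0.04,0]
    - [-0.09,-0.06,0]
    - [-0.12,-0.08,0]
    - [-0.135,-0.09,0]
    - [-0.143,-0.0935,0]
    - [-0.143,-0.0935,0]
    - [-0.143,-0.0935,0]
  gripper: [0.5,0.5,0.5,0.5,0.5,0.5,0.5,0.5]

```text
time: 5.98
position: [0.6035, 0.0033, 0.2084]
tool_rot: [0.246, 0.969, 0.001, -0.001]
ft_force: [-0.6, 0.4, -2.4]
grip_width: 0.058
grip_force: 14.9
```

Run:
```python
from h import *
go([.6042,.002,.0765],61.6)
c=viewer.camera("scene");im=c["pixels"]
cv2.imwrite("pics/s3.png",cv2.resize(im[60:260,160:360],None,fx=2.5,fy=2.5,interpolation=2))
```

```text
t 5.9833 pos [-0.0015 -0.0009  0.1319] rot [ 0.028  -0.1439 -0.0267] f [-0.6311  0.4173 -2.4304] w 0.057984395669419264 14.927583436787017
```

View pics/s3.png

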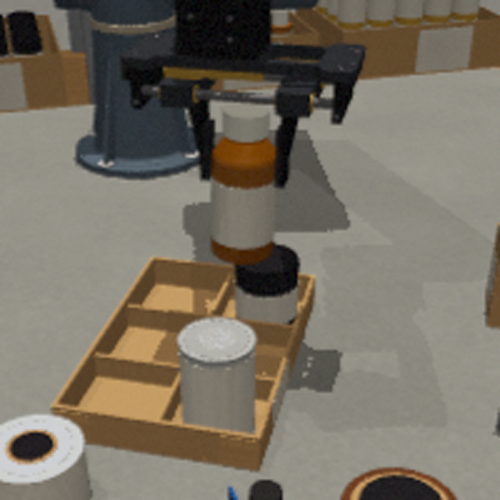

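The bottle hangs upright above the empty middle cell, between the tall tin and the jar. Next I'll lower it.

Call:
arm_command:
  delta_rot:
    - [0,0,0]
    - [0,0,0]
    - [0,0,0]
    - [0,0,0]
    - [0,0,0]
    - [0,0,0]
    - [0,0,0]
    - [0,0,0]
    - [0,0,0]
    - [0,0,0]
  delta_pos:
    - [-0.001,-0.001,0.02]
    - [-0.001,-0.001,0.045]
    - [-0.001,-0.001,0.07]
    - [-0.001,-0.001,0.09]
    - [-0.001,-0.001,0.105]
    - [-0.001,-0.001,0.117]
    - [-0.001,-0.001,0.124]
    - [-0.001,-0.001,0.129]
    - [-0.001,-0.001,0.129]
    - [-0.001,-0.001,0.129]
  gripper: [0.5,0.5,0.5,0.5,0.5,0.5,0.5,0.5,0.5,0.5]

```text
time: 6.87
position: [0.6053, 0.0011, 0.0804]
tool_rot: [0.245, 0.969, 0.0, 0.0]
ft_force: [0.0, -0.7, -3.0]
grip_width: 0.0577
grip_force: 14.9
```

Call:
arm_command:
  delta_rot:
    - [0,0,0]
    - [0,0,0]
    - [0,0,0]
    - [0,0,0]
    - [0,0,0]
  delta_pos:
    - [0,0,0.001]
    - [0,0,0.002]
    - [0,0,0.003]
    - [0,0,0.003]
    - [0,0,0.003]
  gripper: [0.5,0.5,0.5,0.5,0.5]

```text
time: 7.28
position: [0.605, 0.0007, 0.0771]
tool_rot: [0.246, 0.969, 0.0, 0.0]
ft_force: [-0.2, 0.2, -2.2]
grip_width: 0.0576
grip_force: 14.9
```

Call:
arm_command:
  delta_rot:
    - [0,0,0]
    - [0,0,0]
    - [0,0,0]
    - [0,0,0]
  delta_pos:
    - [0,0,0.0005]
    - [0,0,0.001]
    - [0,0,0.0015]
    - [0,0,0.0015]
  gripper: [0.5,0.5,0.5,0.5]

```text
time: 7.62
position: [0.6055, 0.0005, 0.0763]
tool_rot: [0.245, 0.969, -0.0, 0.001]
ft_force: [-1.4, -1.5, 4.0]
grip_width: 0.0577
grip_force: 15.0
```

The force shows the bottle on the floor. Next I'll release and rise.

Call:
arm_command:
  delta_rot:
    - [0,0,0]
    - [0,0,0]
    - [0,0,0]
    - [0,0,0]
    - [0,0,0]
    - [0,0,0]
    - [0,0,0]
    - [0,0,0]
    - [0,0,0]
    - [0,0,0]
    - [0,0,0]
    - [0,0,0]
  delta_pos:
    - [0,0,0]
    - [0,0,0]
    - [0,0,0]
    - [0,0,0]
    - [0,0,0]
    - [0,0,-0.01]
    - [0,0,-0.04]
    - [0,0,-0.08]
    - [0,0,-0.12]
    - [0,0,-0.15]
    - [0,0,-0.15]
    - [0,0,-0.15]
  gripper: [0.1,-0.2,-0.5,-0.8,-1,-1,-1,-1,-1,-1,-1,-1]

```text
time: 8.62
position: [0.6063, 0.0007, 0.2284]
tool_rot: [0.245, 0.969, 0.0, 0.003]
ft_force: [0.2, 0.3, -1.3]
grip_width: 0.0869
grip_force: 0.0
```

Run:
```python
from h import *
go([.427,-.333,.2],-28.4)
c=viewer.camera("top");cv2.imwrite("pics/t2.png",cv2.resize(c["pixels"][100:300,80:400],None,fx=2,fy=2))
```

```text
t 8.6167 pos [-0.0008 -0.3789  0.0277] rot [ 0.3499  0.1661 89.994 ] f [ 0.2045  0.3218 -1.2553] w 0.08694094131711051 0.0
```

Call:
arm_command:
  delta_rot:
    - [0,0,90]
    - [0,0,90]
    - [0,0,90]
    - [0,0,90]
    - [0,0,90]
    - [0,0,90]
    - [0,0,90]
    - [0,0,90]
    - [0,0,90]
    - [0,0,90]
    - [0,0,90]
    - [0,0,90]
  delta_pos:
    - [0,-0.379,0]
    - [0,-0.379,0]
    - [0,-0.379,0]
    - [0,-0.379,0]
    - [0,-0.379,0.028]
    - [0,-0.379,0.028]
    - [0,-0.379,0.028]
    - [0,-0.379,0.028]
    - [0,-0.379,0.028]
    - [0,-0.379,0.028]
    - [0,-0.379,0.028]
    - [0,-0.379,0.028]
  gripper: [-1,-1,-1,-1,-1,-1,-1,-1,-1,-1,-1,-1]

```text
time: 9.67
position: [0.4226, -0.3326, 0.195]
tool_rot: [0.843, 0.538, -0.0, -0.003]
ft_force: [0.1, 0.2, -0.7]
grip_width: 0.0868
grip_force: 0.0
```

Call:
arm_command:
  delta_rot:
    - [0,0,0]
    - [0,0,0]
  delta_pos:
    - [0,0,0]
    - [0,0,0]
  gripper: [-1,-1]

```text
time: 9.83
position: [0.4237, -0.3317, 0.1959]
tool_rot: [0.84, 0.543, -0.0, -0.002]
ft_force: [-0.8, -0.3, 0.1]
grip_width: 0.087
grip_force: 0.0
```

Run:
```python
from h import *
go([.427,-.333,.042],-28.4)
```

```text
t 9.8333 pos [-0.0001  0.004   0.1538] rot [-0.1915 -0.0869  4.2149] f [-0.8365 -0.2595  0.0564] w 0.08699038346602887 0.0
```

Call:
arm_command:
  delta_rot:
    - [0,0,4.2]
    - [0,0,4.2]
    - [0,0,4.2]
    - [0,0,4.2]
    - [0,0,4.2]
    - [0,0,4.2]
    - [0,0,4.2]
    - [0,0,4.2]
    - [0,0,4.2]
  delta_pos:
    - [0,0.004,0.02]
    - [0,0.004,0.05]
    - [0,0.004,0.08]
    - [0,0.004,0.11]
    - [0,0.004,0.135]
    - [0,0.004,0.148]
    - [0,0.004,0.154]
    - [0,0.004,0.154]
    - [0,0.004,0.154]
  gripper: [-1,-1,-1,-1,-1,-1,-1,-1,-1]

```text
time: 10.58
position: [0.4284, -0.3341, 0.0434]
tool_rot: [0.859, 0.512, -0.0, -0.0]
ft_force: [0.8, -1.3, -0.0]
grip_width: 0.0868
grip_force: 0.0
```

Call:
arm_command:
  delta_rot:
    - [0,0,0]
    - [0,0,0]
    - [0,0,0]
    - [0,0,0]
    - [0,0,0]
    - [0,0,0]
    - [0,0,0]
    - [0,0,0]
  delta_pos:
    - [0,0,0]
    - [0,0,0]
    - [0,0,0]
    - [0,0,0]
    - [0,0,0]
    - [0,0,0]
    - [0,0,0]
    - [0,0,0]
  gripper: [-0.3,0,0.1,0.2,0.3,0.3,0.3,0.3]

```text
time: 11.25
position: [0.4274, -0.3336, 0.044]
tool_rot: [0.86, 0.511, -0.0, -0.001]
ft_force: [-3.0, 2.0, 5.7]
grip_width: 0.066
grip_force: 15.0
```

Run:
```python
from h import *
go([.6421,-.1254,.16],-28.4)
```

```text
t 11.25 pos [ 0.2855  0.089  -0.116 ] rot [-0.11   -0.0177 -0.1263] f [-2.9929  2.0498  5.6599] w 0.06602112857909594 14.99498922843486
```

View pics/t2.png

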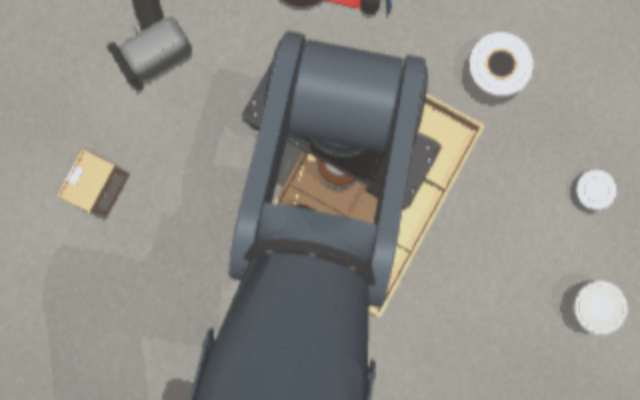

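The top view is mostly hidden by the arm; the box, tins and roll sit where they were. The tin is gripped at 66 mm, so next I'll carry it.

Call:
arm_command:
  delta_rot:
    - [0,0,0]
    - [0,0,0]
    - [0,0,0]
    - [0,0,0]
    - [0,0,0]
    - [0,0,0]
    - [0,0,0]
    - [0,0,0]
    - [0,0,0]
    - [0,0,0]
    - [0,0,0]
    - [0,0,0]
  delta_pos:
    - [0,0,-0.01]
    - [0,0,-0.03]
    - [0,0,-0.05]
    - [0,0,-0.08]
    - [0.02,0.006,-0.11]
    - [0.05,0.016,-0.116]
    - [0.08,0.025,-0.116]
    - [0.11,0.034,-0.116]
    - [0.14,0.044,-0.116]
    - [0.17,0.053,-0.116]
    - [0.2,0.062,-0.116]
    - [0.22,0.069,-0.116]
  gripper: [0.3,0.3,0.3,0.3,0.3,0.3,0.3,0.3,0.3,0.3,0.3,0.3]

```text
time: 12.25
position: [0.5957, -0.1714, 0.1596]
tool_rot: [0.859, 0.511, 0.001, -0.0]
ft_force: [1.1, -0.8, -3.3]
grip_width: 0.0657
grip_force: 15.0
```

Call:
arm_command:
  delta_rot:
    - [0,0,0]
    - [0,0,0]
    - [0,0,0]
    - [0,0,0]
    - [0,0,0]
    - [0,0,0]
  delta_pos:
    - [0.02,0.006,0]
    - [0.04,0.012,0]
    - [0.058,0.018,0]
    - [0.0655,0.02,0]
    - [0.0655,0.02,0]
    - [0.0655,0.02,0]
  gripper: [0.3,0.3,0.3,0.3,0.3,0.3]

```text
time: 12.75
position: [0.6422, -0.126, 0.1591]
tool_rot: [0.859, 0.511, -0.001, -0.0]
ft_force: [-0.3, -0.6, -3.5]
grip_width: 0.0654
grip_force: 15.0
```

Run:
```python
from h import *
go([.6421,-.1254,.048],-28.4)
c=viewer.camera("scene");im=c["pixels"]
cv2.imwrite("pics/s4.png",cv2.resize(im[100:280,120:300],None,fx=2.7,fy=2.7,interpolation=2))
```

```text
t 12.75 pos [ 0.0006 -0.0003  0.1111] rot [-0.0589  0.0499 -0.1081] f [-0.3426 -0.5911 -3.4606] w 0.06539228303818236 14.998974243644625
```

View pics/s4.png

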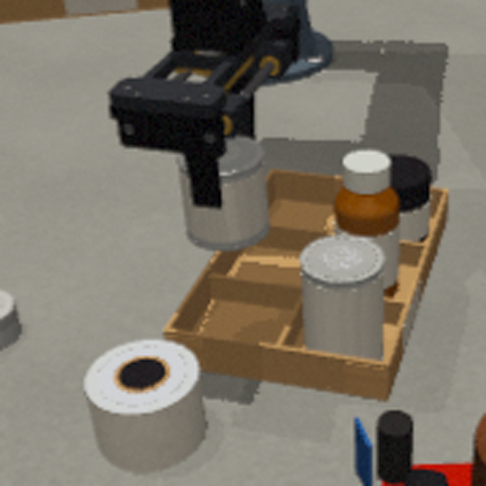

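The bottle stands upright in the middle cell. The short tin hangs above its cell, clear of the label roll. Next I'll lower it.

Call:
arm_command:
  delta_rot:
    - [0,0,0]
    - [0,0,0]
    - [0,0,0]
    - [0,0,0]
    - [0,0,0]
    - [0,0,0]
    - [0,0,0]
    - [0,0,0]
    - [0,0,0]
    - [0,0,0]
    - [0,0,0]
  delta_pos:
    - [0,0,0.02]
    - [0,0,0.045]
    - [0,0,0.065]
    - [0,0,0.08]
    - [0,0,0.092]
    - [0,0,0.101]
    - [0,0,0.106]
    - [0,0,0.108]
    - [0,0,0.109]
    - [0,0,0.11]
    - [0,0,0.11]
  gripper: [0.3,0.3,0.3,0.3,0.3,0.3,0.3,0.3,0.3,0.3,0.3]

```text
time: 13.72
position: [0.6434, -0.1262, 0.0501]
tool_rot: [0.86, 0.511, 0.0, 0.001]
ft_force: [-0.8, -0.0, -3.2]
grip_width: 0.0656
grip_force: 15.0
```

Call:
arm_command:
  delta_rot:
    - [0,0,0]
    - [0,0,0]
    - [0,0,0]
    - [0,0,0]
  delta_pos:
    - [0,0,0.0005]
    - [0,0,0.001]
    - [0,0,0.0015]
    - [0,0,0.0015]
  gripper: [0.3,0.3,0.3,0.3]

```text
time: 14.05
position: [0.6431, -0.1261, 0.0482]
tool_rot: [0.86, 0.511, 0.0, 0.0]
ft_force: [0.4, 1.1, -2.4]
grip_width: 0.0654
grip_force: 15.0
```

Call:
arm_command:
  delta_rot:
    - [0,0,0]
    - [0,0,0]
    - [0,0,0]
    - [0,0,0]
  delta_pos:
    - [0,0,0.0005]
    - [0,0,0.001]
    - [0,0,0.0015]
    - [0,0,0.0015]
  gripper: [0.3,0.3,0.3,0.3]

```text
time: 14.38
position: [0.6432, -0.1261, 0.0481]
tool_rot: [0.86, 0.511, 0.0, 0.0]
ft_force: [-1.3, 0.8, 7.0]
grip_width: 0.0656
grip_force: 15.0
```

Call:
arm_command:
  delta_rot:
    - [0,0,0]
    - [0,0,0]
    - [0,0,0]
    - [0,0,0]
    - [0,0,0]
    - [0,0,0]
    - [0,0,0]
    - [0,0,0]
    - [0,0,0]
    - [0,0,0]
    - [0,0,0]
    - [0,0,0]
  delta_pos:
    - [0,0,-0.001]
    - [0,0,-0.001]
    - [0,0,-0.001]
    - [0,0,-0.001]
    - [0,0,-0.001]
    - [0,0,-0.01]
    - [0,0,-0.03]
    - [0,0,-0.06]
    - [0,0,-0.09]
    - [0,0,-0.12]
    - [0,0,-0.12]
    - [0,0,-0.12]
  gripper: [-0.4,-0.6,-0.7,-0.7,-0.7,-0.7,-0.7,-0.7,-0.7,-0.7,-0.7,-0.7]

```text
time: 15.38
position: [0.6445, -0.1266, 0.1696]
tool_rot: [0.86, 0.511, 0.002, 0.002]
ft_force: [-0.0, 0.7, -0.8]
grip_width: 0.0741
grip_force: 0.0
```

Run:
```python
from h import *
go([.581,-.34,.13],-28.4)
```

```text
t 15.3833 pos [-0.2178  0.046   0.0397] rot [ 0.3494 -0.0464 -0.1556] f [-0.0453  0.6828 -0.8364] w 0.07406586523615363 0.0
```

Call:
arm_command:
  delta_rot:
    - [0,0,0]
    - [0,0,0]
    - [0,0,0]
    - [0,0,0]
    - [0,0,0]
    - [0,0,0]
    - [0,0,0]
    - [0,0,0]
    - [0,0,0]
  delta_pos:
    - [-0.04,0.008,0]
    - [-0.08,0.017,0]
    - [-0.12,0.025,0]
    - [-0.16,0.034,0.01]
    - [-0.19,0.04,0.02]
    - [-0.21,0.044,0.04]
    - [-0.218,0.046,0.04]
    - [-0.218,0.046,0.04]
    - [-0.218,0.046,0.04]
  gripper: [-1,-1,-1,-1,-1,-1,-1,-1,-1]

```text
time: 16.13
position: [0.5789, -0.3386, 0.1259]
tool_rot: [0.86, 0.511, 0.0, -0.001]
ft_force: [1.3, 1.0, -0.2]
grip_width: 0.0869
grip_force: 0.0
```

Run:
```python
from h import *
go([.581,-.34,.008],-28.4)
```

```text
t 16.1333 pos [-0.0003  0.0027  0.1179] rot [-0.0952 -0.0661 -0.1916] f [ 1.3238  0.9942 -0.1512] w 0.08689505761226271 0.0
```

Call:
arm_command:
  delta_rot:
    - [0,0,0]
    - [0,0,0]
    - [0,0,0]
    - [0,0,0]
    - [0,0,0]
    - [0,0,0]
    - [0,0,0]
    - [0,0,0]
    - [0,0,0]
  delta_pos:
    - [0,0.0015,0.03]
    - [0,0.0015,0.06]
    - [0,0.0015,0.08]
    - [0,0.0015,0.1]
    - [0,0.0015,0.11]
    - [0,0.0015,0.116]
    - [0,0.0015,0.116]
    - [0,0.0015,0.116]
    - [0,0.0015,0.116]
  gripper: [-1,-1,-1,-1,-1,-1,-1,-1,-1]

```text
time: 16.88
position: [0.5816, -0.3406, 0.012]
tool_rot: [0.86, 0.511, 0.001, 0.001]
ft_force: [0.9, 0.1, -0.1]
grip_width: 0.0873
grip_force: 0.0
```

Call:
arm_command:
  delta_rot:
    - [0,0,0]
    - [0,0,0]
    - [0,0,0]
    - [0,0,0]
    - [0,0,0]
    - [0,0,0]
    - [0,0,0]
    - [0,0,0]
    - [0,0,0]
    - [0,0,0]
  delta_pos:
    - [0,0,0]
    - [0,0,0]
    - [0,0,0]
    - [0,0,0]
    - [0,0,0]
    - [0,0,0]
    - [0,0,0]
    - [0,0,0]
    - [0,0,0]
    - [0,0,0]
  gripper: [-0.3,0,0.2,0.3,0.5,0.5,0.5,0.5,0.5,0.5]
  grip_force: 12

```text
time: 17.72
position: [0.5803, -0.3403, 0.0104]
tool_rot: [0.86, 0.511, -0.0, 0.0]
ft_force: [-0.0, -0.9, 1.4]
grip_width: 0.0537
grip_force: 12.0
```

Run:
```python
from h import *
c=viewer.camera("top");im=c["pixels"];hsv=cv2.cvtColor(im,cv2.COLOR_BGR2HSV)
wh=cv2.morphologyEx(cv2.inRange(hsv,(0,0,150),(180,60,255)),cv2.MORPH_OPEN,np.ones((3,3)))
u,v=proj(c,[.6432,-.1261,.072])[0];print(u,v)
try:
    k=blob(wh,int(u),int(v),18);e=cv2.fitEllipse(k);print("short placed",e,cast(c,[e[0]],.072))
except Exception as x: print(x)
cv2.imwrite("pics/t3.png",cv2.resize(im[110:270,200:410],None,fx=3.5,fy=3.5,interpolation=2))
go([.6432,-.1261,.13],-28.4)
```

```text
298.6246053295592 167.4922433897192
short placed ((299.1379089355469, 167.59600830078125), (26.257373809814453, 26.464656829833984), 109.46286010742188) [[ 0.6429 -0.1274]]
t 17.7667 pos [ 0.2181 -0.0471 -0.1196] rot [-0.0051  0.0059 -0.1565] f [-0.3901 -0.9676  0.9755] w 0.05404619527606201 11.999888133723289
```

View pics/t3.png

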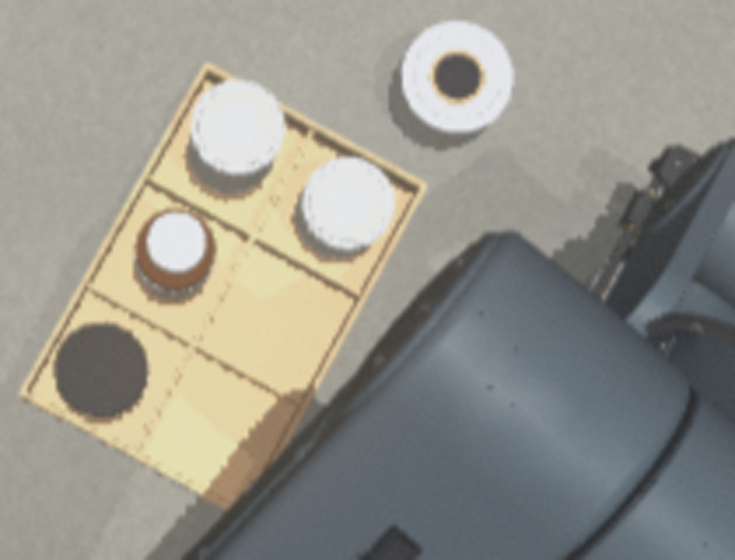

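All is placed well: the short tin is at crop (347,205), centred in its cell, with the bottle and jar upright. The flat tin is gripped at 54 mm, so next I'll lift and carry it.

Call:
arm_command:
  delta_rot:
    - [0,0,0]
    - [0,0,0]
    - [0,0,0]
    - [0,0,0]
    - [0,0,0]
    - [0,0,0]
    - [0,0,0]
    - [0,0,0]
    - [0,0,0]
    - [0,0,0]
    - [0,0,0]
    - [0,0,0]
  delta_pos:
    - [0,0,-0.01]
    - [0,0,-0.03]
    - [0,0,-0.06]
    - [0.01,-0.002,-0.09]
    - [0.03,-0.006,-0.12]
    - [0.06,-0.013,-0.12]
    - [0.09,-0.019,-0.12]
    - [0.12,-0.026,-0.12]
    - [0.15,-0.032,-0.12]
    - [0.18,-0.039,-0.12]
    - [0.2,-0.043,-0.12]
    - [0.21,-0.045,-0.12]
  gripper: [0.5,0.5,0.5,0.5,0.5,0.5,0.5,0.5,0.5,0.5,0.5,0.5]

```text
time: 18.77
position: [0.6416, -0.1309, 0.1309]
tool_rot: [0.859, 0.512, 0.0, -0.0]
ft_force: [-0.4, -0.2, -0.5]
grip_width: 0.0534
grip_force: 12.0
```

Call:
arm_command:
  delta_rot:
    - [0,0,0]
    - [0,0,0]
    - [0,0,0]
    - [0,0,0]
  delta_pos:
    - [0.005,-0.001,0]
    - [0.008,-0.002,0]
    - [0.008,-0.002,0]
    - [0.008,-0.002,0]
  gripper: [0.5,0.5,0.5,0.5]

```text
time: 19.1
position: [0.6431, -0.1275, 0.1304]
tool_rot: [0.86, 0.51, -0.0, 0.0]
ft_force: [0.6, 0.1, -0.8]
grip_width: 0.0535
grip_force: 12.0
```

Run:
```python
from h import *
go([.6432,-.1261,.0824],-28.4)
```

```text
t 19.1 pos [ 0.0013 -0.0006  0.048 ] rot [ 0.0104  0.0256 -0.2242] f [ 0.5796  0.1207 -0.8286] w 0.05354597614541349 11.999862994998693
```

Call:
arm_command:
  delta_rot:
    - [0,0,0]
    - [0,0,0]
    - [0,0,0]
    - [0,0,0]
    - [0,0,0]
    - [0,0,0]
    - [0,0,0]
  delta_pos:
    - [0.001,-0.0005,0.015]
    - [0.001,-0.0005,0.028]
    - [0.001,-0.0005,0.038]
    - [0.001,-0.0005,0.043]
    - [0.001,-0.0005,0.046]
    - [0.001,-0.0005,0.046]
    - [0.001,-0.0005,0.046]
  gripper: [0.5,0.5,0.5,0.5,0.5,0.5,0.5]

```text
time: 19.68
position: [0.6435, -0.1254, 0.0844]
tool_rot: [0.86, 0.511, 0.0, 0.0]
ft_force: [0.7, -0.8, -0.0]
grip_width: 0.0536
grip_force: 12.0
```

Call:
arm_command:
  delta_rot:
    - [0,0,0]
    - [0,0,0]
    - [0,0,0]
    - [0,0,0]
  delta_pos:
    - [0,0,0.0005]
    - [0,0,0.001]
    - [0,0,0.0015]
    - [0,0,0.0015]
  gripper: [0.5,0.5,0.5,0.5]

```text
time: 20.02
position: [0.6435, -0.1251, 0.0832]
tool_rot: [0.86, 0.511, 0.0, 0.0]
ft_force: [0.3, 0.1, -0.5]
grip_width: 0.0538
grip_force: 12.0
```

Call:
arm_command:
  delta_rot:
    - [0,0,0]
    - [0,0,0]
    - [0,0,0]
    - [0,0,0]
    - [0,0,0]
  delta_pos:
    - [-0.001,0.0005,0]
    - [-0.001,0.0005,0]
    - [-0.001,0.0005,0.0006]
    - [-0.001,0.0005,0.0012]
    - [-0.001,0.0005,0.0012]
  gripper: [0.5,0.5,0.5,0.5,0.5]

```text
time: 20.43
position: [0.6435, -0.1264, 0.0824]
tool_rot: [0.86, 0.511, 0.0, 0.0]
ft_force: [-1.3, 0.4, 3.8]
grip_width: 0.0537
grip_force: 12.0
```

Contact. Next I'll release, rise, and check the stack.

Call:
arm_command:
  delta_rot:
    - [0,0,0]
    - [0,0,0]
    - [0,0,0]
    - [0,0,0]
    - [0,0,0]
    - [0,0,0]
    - [0,0,0]
    - [0,0,0]
    - [0,0,0]
    - [0,0,0]
    - [0,0,0]
    - [0,0,0]
  delta_pos:
    - [0,0,0]
    - [0,0,0]
    - [0,0,0]
    - [0,0,0]
    - [0,0,-0.002]
    - [0,0,-0.01]
    - [0,0,-0.03]
    - [0,0,-0.06]
    - [0,0,-0.1]
    - [0,0,-0.14]
    - [0,0,-0.15]
    - [0,0,-0.15]
  gripper: [0,-0.3,-0.6,-0.7,-0.8,-0.8,-0.8,-0.8,-0.8,-0.8,-1,-1]

```text
time: 21.43
position: [0.6461, -0.1272, 0.2373]
tool_rot: [0.86, 0.511, 0.003, 0.004]
ft_force: [0.3, -0.1, -0.5]
grip_width: 0.0838
grip_force: 0.0
```

Run:
```python
from h import *
go([.577,.3125,.25],62.5)
c=viewer.camera("scene");im=c["pixels"]
cv2.imwrite("pics/s5.png",cv2.resize(im[100:280,150:330],None,fx=2.7,fy=2.7,interpolation=2))
```

```text
t 21.4333 pos [ 0.3532 -0.2707 -0.0151] rot [  0.5456   0.4194 -91.048 ] f [ 0.2574 -0.1204 -0.5331] w 0.0838038242634603 0.0
```

View pics/s5.png

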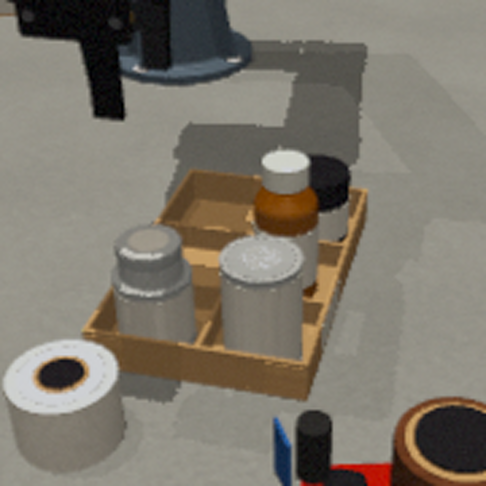

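The flat tin sits centred on the short tin at crop (148,255), and the bottle is upright. Next is the box.

Call:
arm_command:
  delta_rot:
    - [0,0,-91]
    - [0,0,-91]
    - [0,0,-91]
    - [0,0,-91]
    - [0,0,-91]
    - [0,0,-91]
    - [0,0,-91]
    - [0,0,-91]
    - [0,0,-91]
    - [0,0,-91]
    - [0,0,-91]
    - [0,0,-91]
  delta_pos:
    - [0.353,-0.271,-0.015]
    - [0.353,-0.271,-0.015]
    - [0.353,-0.271,-0.015]
    - [0.353,-0.271,-0.015]
    - [0.353,-0.271,-0.015]
    - [0.353,-0.271,-0.015]
    - [0.353,-0.271,-0.015]
    - [0.353,-0.271,-0.015]
    - [0.353,-0.271,-0.015]
    - [0.353,-0.271,-0.015]
    - [0.353,-0.271,-0.015]
    - [0.353,-0.271,-0.015]
  gripper: [-1,-1,-1,-1,-1,-1,-1,-1,-1,-1,-1,-1]

```text
time: 22.48
position: [0.5706, 0.3191, 0.2438]
tool_rot: [0.275, 0.961, 0.0, -0.003]
ft_force: [-0.0, -0.5, -0.0]
grip_width: 0.0869
grip_force: 0.0
```

Run:
```python
from h import *
go([.577,.3125,.05],62.5)
```

```text
t 22.4833 pos [-0.0099 -0.0019  0.1937] rot [-0.0712 -0.2968 -4.4126] f [-0.021  -0.5482 -0.0362] w 0.08690582523336743 0.0
```

Call:
arm_command:
  delta_rot:
    - [0,0,-4.4]
    - [0,0,-4.4]
    - [0,0,-4.4]
    - [0,0,-4.4]
    - [0,0,-4.4]
  delta_pos:
    - [0,0,0.03]
    - [0,0,0.06]
    - [0,0,0.08]
    - [0,0,0.08]
    - [0,0,0.08]
  gripper: [-1,-1,-1,-1,-1]

```text
time: 22.9
position: [0.5719, 0.3126, 0.1635]
tool_rot: [0.244, 0.97, -0.002, -0.003]
ft_force: [0.6, 0.9, 0.8]
grip_width: 0.0873
grip_force: 0.0
```

Run:
```python
from h import *
go([.577,.3125,.05],62.5)
```

```text
t 22.9 pos [-0.0051  0.0029  0.1134] rot [-0.2989 -0.2839 -0.7184] f [0.5801 0.8778 0.7766] w 0.08731719264501553 0.0
```

Call:
arm_command:
  delta_rot:
    - [0,0,-0.5]
    - [0,0,-0.5]
    - [0,0,-0.5]
    - [0,0,-0.5]
    - [0,0,-0.5]
    - [0,0,-0.5]
    - [0,0,-0.5]
    - [0,0,-0.5]
  delta_pos:
    - [-0.005,0.003,0]
    - [-0.005,0.003,0.03]
    - [-0.005,0.003,0.06]
    - [-0.005,0.003,0.085]
    - [-0.005,0.003,0.105]
    - [-0.005,0.003,0.113]
    - [-0.005,0.003,0.113]
    - [-0.005,0.003,0.113]
  gripper: [-1,-1,-1,-1,-1,-1,-1,-1]

```text
time: 23.57
position: [0.5812, 0.314, 0.055]
tool_rot: [0.24, 0.971, 0.001, 0.001]
ft_force: [-0.5, 0.0, -0.9]
grip_width: 0.087
grip_force: 0.0
```

Call:
arm_command:
  delta_rot:
    - [0,0,0]
    - [0,0,0]
    - [0,0,0]
    - [0,0,0]
    - [0,0,0]
    - [0,0,0]
    - [0,0,0]
    - [0,0,0]
    - [0,0,0]
    - [0,0,0]
    - [0,0,0]
  delta_pos:
    - [0,0,0]
    - [0,0,0]
    - [0,0,0]
    - [0,0,0]
    - [0,0,0]
    - [0,0,0]
    - [0,0,0]
    - [0,0,0]
    - [0,0,0]
    - [0,0,0]
    - [0,0,0]
  gripper: [-0.5,-0.2,0,0.1,0.2,0.3,0.5,0.5,0.5,0.5,0.5]
  grip_force: 12

```text
time: 24.48
position: [0.5798, 0.3135, 0.0537]
tool_rot: [0.24, 0.971, -0.0, -0.0]
ft_force: [-0.8, -1.3, 0.9]
grip_width: 0.0459
grip_force: 11.9
```

Run:
```python
from h import *
go([.4768,-.0359,.19],61.6)
c=viewer.camera("scene");im=c["pixels"]
cv2.imwrite("pics/s6.png",cv2.resize(im[80:240,290:450],None,fx=2.7,fy=2.7,interpolation=2))
```

```text
t 24.4833 pos [-0.0713 -0.3572 -0.1361] rot [-0.0212 -0.0072  0.6848] f [-0.8067 -1.3388  0.8927] w 0.04594164224262977 11.928611328862644
```

View pics/s6.png

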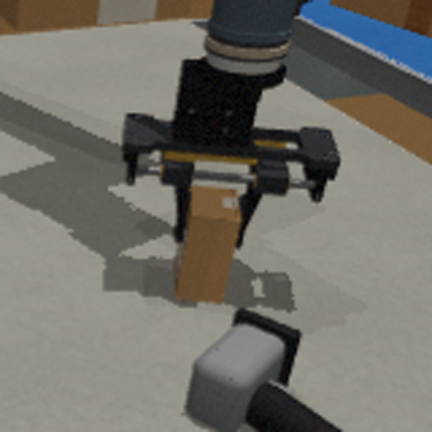

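The box is gripped square at 46 mm. Next I'll lift and carry it over.

Call:
arm_command:
  delta_rot:
    - [0,0,0]
    - [0,0,0]
    - [0,0,0]
    - [0,0,0]
    - [0,0,0]
    - [0,0,0]
    - [0,0,0.7]
    - [0,0,0.7]
    - [0,0,0.7]
    - [0,0,0.7]
    - [0,0,0.7]
    - [0,0,0.7]
  delta_pos:
    - [0,0,-0.01]
    - [0,0,-0.03]
    - [0,0,-0.06]
    - [0,0,-0.09]
    - [0,0,-0.12]
    - [-0.004,-0.02,-0.136]
    - [-0.01,-0.05,-0.136]
    - [-0.017,-0.085,-0.136]
    - [-0.024,-0.12,-0.136]
    - [-0.031,-0.155,-0.136]
    - [-0.038,-0.19,-0.136]
    - [-0.044,-0.22,-0.136]
  gripper: [0.5,0.5,0.5,0.5,0.5,0.5,0.5,0.5,0.5,0.5,0.5,0.5]

```text
time: 25.53
position: [0.5154, 0.0967, 0.1901]
tool_rot: [0.245, 0.969, -0.0, 0.0]
ft_force: [0.4, -0.9, -1.7]
grip_width: 0.0458
grip_force: 11.9
```

Call:
arm_command:
  delta_rot:
    - [0,0,0]
    - [0,0,0]
    - [0,0,0]
    - [0,0,0]
    - [0,0,0]
    - [0,0,0]
    - [0,0,0]
    - [0,0,0]
  delta_pos:
    - [-0.006,-0.03,0]
    - [-0.012,-0.06,0]
    - [-0.018,-0.09,0]
    - [-0.023,-0.115,0]
    - [-0.026,-0.13,0]
    - [-0.027,-0.137,0]
    - [-0.027,-0.137,0]
    - [-0.027,-0.137,0]
  gripper: [0.5,0.5,0.5,0.5,0.5,0.5,0.5,0.5]

```text
time: 26.2
position: [0.4753, -0.0346, 0.1899]
tool_rot: [0.246, 0.969, 0.0, 0.0]
ft_force: [-0.5, -0.9, -0.4]
grip_width: 0.046
grip_force: 11.9
```

Run:
```python
from h import *
go([.4768,-.0359,.0577],61.6)
c=viewer.camera("scene");im=c["pixels"]
cv2.imwrite("pics/s7.png",cv2.resize(im[60:260,140:340],None,fx=2.5,fy=2.5,interpolation=2))
```

```text
t 26.2 pos [-0.0019 -0.0005  0.1322] rot [ 0.0443  0.0191 -0.064 ] f [-0.517  -0.911  -0.3663] w 0.045962911017576664 11.928490841767143
```

View pics/s7.png

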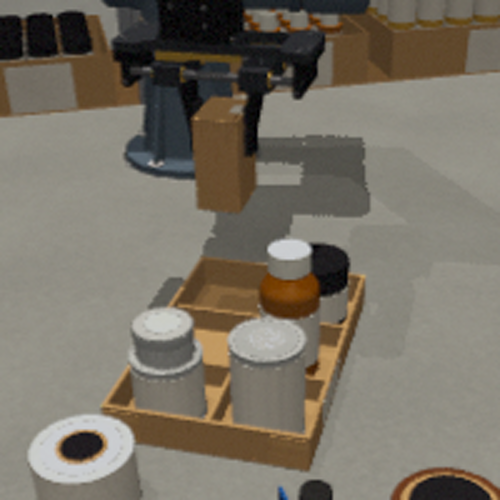

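The box hangs square above its cell, and everything else is undisturbed. Next I'll lower it.

Call:
arm_command:
  delta_rot:
    - [0,0,0]
    - [0,0,0]
    - [0,0,0]
    - [0,0,0]
    - [0,0,0]
    - [0,0,0]
    - [0,0,0]
    - [0,0,0]
    - [0,0,0]
    - [0,0,0]
    - [0,0,0]
  delta_pos:
    - [-0.002,-0.0005,0.02]
    - [-0.002,-0.0005,0.045]
    - [-0.002,-0.0005,0.07]
    - [-0.002,-0.0005,0.09]
    - [-0.002,-0.0005,0.105]
    - [-0.002,-0.0005,0.117]
    - [-0.002,-0.0005,0.124]
    - [-0.002,-0.0005,0.128]
    - [-0.002,-0.0005,0.13]
    - [-0.002,-0.0005,0.13]
    - [-0.002,-0.0005,0.13]
  gripper: [0.5,0.5,0.5,0.5,0.5,0.5,0.5,0.5,0.5,0.5,0.5]

```text
time: 27.17
position: [0.4771, -0.0362, 0.0602]
tool_rot: [0.245, 0.969, -0.0, 0.001]
ft_force: [-0.5, 0.4, -1.0]
grip_width: 0.0463
grip_force: 11.9
```

Call:
arm_command:
  delta_rot:
    - [0,0,0]
    - [0,0,0]
    - [0,0,0]
    - [0,0,0]
  delta_pos:
    - [0,0,0.0005]
    - [0,0,0.001]
    - [0,0,0.0015]
    - [0,0,0.0015]
  gripper: [0.5,0.5,0.5,0.5]

```text
time: 27.5
position: [0.4767, -0.0364, 0.0584]
tool_rot: [0.246, 0.969, -0.0, 0.0]
ft_force: [0.4, -0.5, -1.4]
grip_width: 0.0463
grip_force: 11.9
```

Call:
arm_command:
  delta_rot:
    - [0,0,0]
    - [0,0,0]
    - [0,0,0]
    - [0,0,0]
  delta_pos:
    - [0,0,0.0004]
    - [0,0,0.0008]
    - [0,0,0.0012]
    - [0,0,0.0012]
  gripper: [0.5,0.5,0.5,0.5]

```text
time: 27.83
position: [0.4766, -0.0366, 0.0575]
tool_rot: [0.245, 0.969, -0.0, 0.0]
ft_force: [-2.0, -1.1, 4.2]
grip_width: 0.0462
grip_force: 12.0
```

Call:
arm_command:
  delta_rot:
    - [0,0,0]
    - [0,0,0]
    - [0,0,0]
    - [0,0,0]
    - [0,0,0]
    - [0,0,0]
    - [0,0,0]
    - [0,0,0]
    - [0,0,0]
    - [0,0,0]
    - [0,0,0]
    - [0,0,0]
  delta_pos:
    - [0,0,0]
    - [0,0,0]
    - [0,0,0]
    - [0,0,0]
    - [0,0,0]
    - [0,0,-0.01]
    - [0,0,-0.03]
    - [0,0,-0.06]
    - [0,0,-0.1]
    - [0,0,-0.14]
    - [0,0,-0.17]
    - [0,0,-0.17]
  gripper: [0,-0.2,-0.4,-0.4,-0.4,-0.4,-0.4,-0.4,-0.4,-0.4,-0.4,-0.4]

```text
time: 28.83
position: [0.4805, -0.0373, 0.2329]
tool_rot: [0.245, 0.969, -0.0, 0.007]
ft_force: [0.7, 0.1, -0.2]
grip_width: 0.0609
grip_force: 0.0
```

Run:
```python
from h import *
go([.38,.38,.26],61.6)
```

```text
t 28.8333 pos [ 0.2865  0.3194 -0.0301] rot [0.1502 0.7534 0.0046] f [ 0.7322  0.1217 -0.1591] w 0.06091921689532807 0.0
```

Next I'll move the arm aside for a clear top view.

Call:
arm_command:
  delta_rot:
    - [0,0,0]
    - [0,0,0]
    - [0,0,0]
    - [0,0,0]
    - [0,0,0]
    - [0,0,0]
    - [0,0,0]
    - [0,0,0]
    - [0,0,0]
    - [0,0,0]
    - [0,0,0]
    - [0,0,0]
  delta_pos:
    - [0.02,0.02,-0.03]
    - [0.05,0.05,-0.03]
    - [0.08,0.08,-0.03]
    - [0.11,0.12,-0.03]
    - [0.14,0.15,-0.03]
    - [0.17,0.18,-0.03]
    - [0.2,0.21,-0.03]
    - [0.23,0.25,-0.03]
    - [0.26,0.28,-0.03]
    - [0.286,0.32,-0.03]
    - [0.286,0.32,-0.03]
    - [0.286,0.32,-0.03]
  gripper: [-0.4,-0.4,-0.4,-0.4,-0.4,-0.4,-0.4,-0.4,-0.4,-0.4,-0.4,-0.4]

```text
time: 29.83
position: [0.3761, 0.3859, 0.256]
tool_rot: [0.243, 0.97, 0.001, -0.0]
ft_force: [0.4, 0.6, 0.7]
grip_width: 0.0608
grip_force: 0.0
```

Run:
```python
from h import *
c=viewer.camera("top");im=c["pixels"]
s=viewer.camera("scene")["pixels"]
a=cv2.resize(im[110:270,190:350],None,fx=2.45,fy=2.45,interpolation=2);b=cv2.resize(s[110:270,150:310],None,fx=2.45,fy=2.45,interpolation=2)
cv2.imwrite("pics/f.png",np.hstack([a,b]))
```

```text
(no output)
```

View pics/f.png

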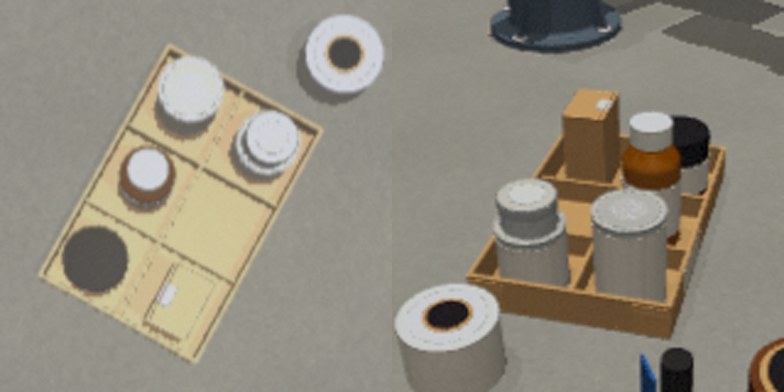

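The final view shows the box square in its corner cell (crop 185,305), the flat tin centred on the short tin (268,140), and the bottle in the middle cell (147,172). The tall tin, jar and roll are unmoved.

```bash
python3 -c "
from rig import robot
print(robot.hand_in())"
```

```text
the job is handed in; nothing more can be done
None
```

The order is packed in the sequence asked and handed in at about 30 s: bottle, short tin with the flat tin on top, and box are all in their cells, and the last pictures show the tall tin, jar and label roll where they were; the bar-code reader was outside that view, but no move came near it.

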